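# Put a glued keepsake box under the ratchet press stand

## Robot

A 6-joint arm with a two-finger parallel gripper is mounted at the origin on the work surface. World frame = base frame: x ahead of the robot, y to its left, z up, the work surface at z = 0. Lengths are in m, angles in rad, forces in N, time in s.
With the tool pointing down it reaches from about 0.35 to 0.775 m from the base axis. Payload 5.5 kg.
Tool frame: the origin (TCP) lies midway between the tips of the shut fingers; the grasp point (between the pads) lies 19 mm behind it; z points along the fingers, y is the line along which they close (so a half turn about z gives the same grasp; the last joint's range is limited). The gripper opens to 85 mm and grips with 20 to 120 N. Pads are 22 mm wide; open, the fingers measure 114 mm over their backs; the gripper's body (76 mm by 85 mm) begins 54 mm behind the grasp point. The pads swing forward as they close: fully open they stand 13 mm farther back than shut.
Start: joints at [1.028, 0.313, 0.046, 1.304, 0, 1.431], TCP at [0.225, 0.529, 0.231] pointing down, gripper open.
Joint ranges: [-2.76, 2.76], [-0.86, 1.69], [-1.03, 1.26], [-2.2, 2.34], [-1.47, 1.5], [-3.14, 3.14]. Speed limits (rad/s): [2.57, 2.57, 3.14, 3.14, 3.14, 3.14].

## Interface

Orientations are given as a unit quaternion [w, x, y, z].
In Python, from workcell import telemetry, imaging, env gives the robot as it stands. The module is installed in compiled form; this text tells all that it offers.
- The arm moves only by the tool step_arm, never from a script. Its argument "moves" is a list of rows, each a list of 3 entries, a list of its own where there are three numbers: the shift along the tool's x, y, z in mm, then the turn, a rotation vector about the tool's x, y, z in rad, then the finger opening in mm, from 0 to 85.4. A call has 1 to 8 rows; each row is the pose to reach, as a shift and turn from the pose commanded when the call began, along the tool's axes at that moment; what a row does not reach only later rows make up. A row lasts 1/12 s, in which the tool goes at most 41.7 mm and 7.16 degrees, less where a joint would pass 70% of its speed; a pose out of reach is approached as far as the arm can. A call with a gripper value outside its range is refused whole. The fingers move at their own pace and stop on an object; "grip_force" is the grip in N (left out, the last holds). Time passes only in rows, so rows that repeat a pose let the fingers close. It gives the time, the measured TCP pose, the force, the opening and the grip force at its end, in the units of the state.
- telemetry.get_state(): the state, without advancing time (a new reading comes with each control period).
- imaging.read_camera(name): name is "side" or "top" or "wrist"; returns the picture (480x640x3 uint8, red, green, blue); there is no depth.
- imaging.camera_params(name): a dict with "camera_matrix" (3x3 intrinsics, pixels), "D" ([k1, k2, p1, p2, k3] as OpenCV has them; the pictures are not rectified), "pose" (4x4, takes a point from camera to world coordinates). Camera axes: x right, y up, looking along -z (the intrinsics and any distortion apply to the point x, -y, -z); pixel columns grow to the right and rows downward; lengths in m; the calibration is good to about 2 mm. A picture is of the moment at which its call begins: read the wrist's pose just before it. camera_params takes no time and is no camera call; for the wrist camera it gives the pose at the moment of the call.
- env.hand_in(): hands the job in; it is judged then, once.
The state is a dict: "clock": time; "joint_pos": joint angles; "qvel": joint speeds; "tau": joint torques, N m; "tcp_pos": TCP position; "orientation": TCP orientation; "wrist_force": force on the tool from outside, world axes, zero at the start; "ft_torque": the same for the moment, N m; "finger_gap": finger opening in m; "grip_force": force on a finger pad.
Only numpy, scipy, OpenCV 4.12 (cv2) and the standard library are available. Lean on these libraries where they do the work, as an engineer would, in place of code of your own. Each camera call takes 0.05 s, during which the arm holds its last target. There are 200 camera calls.

## Task

The picture tile on the wooden keepsake box has just been glued in and has to set under the weight of the ratchet stand's head. Lift the head by its D-handle, click by click, until it hangs on its pawl with the foot clear of the box's height, and push the box in between the guides fully back against the rear stop. Then press the thumb lever to free the pawl and let the head down gently until the foot rests with its whole weight on the tile, without pressing it hard or shoving the box hard, let go, and leave the other things on the bench alone.

Things in the scene. Friction and masses are not known exactly. Their poses are not given: they have to be found in the camera images.
- stand: Ratchet press stand, fixed: black base plate 355 x 170 x 12 mm; at its +x end a bare steel column 24 mm square (axis x +125 mm, top 224 mm above the bench), 13 saw teeth of 6 mm pitch on its rear. Origin at the bench, 12.5 mm from the base's middle; x runs from the mouth, where the box goes in, to the column. Two guides 10 mm high along x from -140 to +70 mm, inner faces at y -67.5 and +67.5 mm.
- stop (a point): Foot, at the base's top, of the face of the rear stop: upright steel plate 120 mm wide across y, 26 mm high, at x +70 mm in the stand's frame. With the box home, the box's centre lies 85 mm before it (stand x = -15 mm).
- head: Sliding head, 0.7 to 0.95 kg: black arm 40 mm wide over the base, D-handle on top. Origin: middle of the handle's bar (round, 16 mm thick, along x, 48 mm free, 30 mm of room under it), at stand x -12, y 0 mm, 122 mm above the bench on the lowest tooth; axes as the stand's. Slides 76 mm, up and down only. A sprung pawl on it clicks past a tooth each 6 mm and stops it going down. Lifting takes 10 to 25 N.
- foot_stem (a point): Underside of the arm above the round presser foot (60 mm diameter, at stand x -15, y 0 mm), 62 mm below the middle of the handle's bar. The foot is on a screwed stem, set differently each time: its flat underside lies 24 to 44 mm below this point, so feel for the box with it.
- lever (a joint): Pawl with its thumb lever (rad): 0 pawl in a tooth, clear at about 0.12, stop at 0.14. 2 to 4 N down on the pad turns it; a spring returns it. The pawl rides on the head: as the head sinks (damped) from under the finger the pawl drops into the next tooth; follow the pad down to go on lowering. With the foot on the box, the lever meets its stop and the force rises steeply.
- lever_pad (a point): Middle of the top of the thumb lever's pad: steel plate 32 mm (along x) by 51 mm (y) above the arm, between D-handle and column, at stand x +50, y 0 mm; at rest 10 mm lower than the middle of the handle's bar. Pressed, it goes down 13 mm against the head.
- keepsake_center (a point): Centre of the closed wooden keepsake box: 170 mm (its x, along the guides) by 130 mm (y) by 50 mm high, 0.35 to 0.65 kg, white picture tile in its top. It starts with one end between the guides, the rest standing out of the mouth, slides on the base and is too wide to grasp. The centre is 25 mm above the base, 37 mm above the bench.
- keepsake: The same box; origin: centre of its underside, axes as the stand's when it stands square.
- mug: Bystander: white mug 82 mm wide, 95 mm high, origin under its centre.
- ink: Bystander: ink bottle 52 mm wide, 130 mm high, origin under its centre.
- tape: Bystander: flat-lying roll of copper-coloured heat tape 90 mm wide, 20 mm high, origin under its centre.
Not all that is in view belongs to the job. There is more than one size of the keepsake; the job needs the larger.

How it is judged:
By the outcome, as a careful person would: the job done as asked, in the order asked, and still so for the second after the job is handed in, with the robot touching nothing.
It also fails if it takes over 54 s, if anything falls off the work surface, if the arm or the gripper's body presses on something with over 40 N, if the wrist force passes 120 N, or if a joint passes its speed limit or range.

## Working session

There is one attempt and no reset: what is moved stays moved. The work goes in short steps, Python scripts to look and compute and a tool call to move; the robot and the scene stay as the last step left them, time stands still between calls to the robot, and variables do not carry over. Pictures are saved under pics/ and viewed, at most 10 in all, crops included, and the job is handed in when it is done.

Besides the shell and the picture viewer there is one more tool, called after ">>>" as name([rows], argument=value, ...), one row to a line, values as JSON. step_arm: Moves the arm, as the interface text tells. Its arguments: {"type":"object","properties":{"moves":{"type":"array"},"grip_force":{"type":"number"}},"required":["moves"]}

```bash
mkdir -p pics
python3 - <<'E'
from workcell import telemetry, imaging
import cv2,numpy as np
s=telemetry.get_state();print(s)
for n in ("top","side"):
    im=imaging.read_camera(n);cv2.imwrite(f"pics/{n}0.png",im[:,:,::-1])
    p=imaging.camera_params(n);print(n,p)
E
```

```text
{'clock': 0.0, 'joint_pos': array([1.02842153e+00, 3.14003153e-01, 4.49712829e-02, 1.30358717e+00,
       9.08297578e-06, 1.43117751e+00]), 'qvel': array([ 0.00098295,  0.00068554, -0.00073948, -0.00045879,  0.00076567,
        0.00063538]), 'tau': array([ 9.47625995e-04, -4.80621707e+01,  2.98536658e+01,  1.91042660e-02,
        2.00879335e-04,  3.95251192e-06]), 'tcp_pos': array([0.22512534, 0.52854392, 0.23040415]), 'orientation': array([-3.09062449e-04,  2.00019585e-01,  9.79791475e-01, -8.57364918e-04]), 'wrist_force': array([ 0.04482595,  0.05946818, -1.09060384]), 'ft_torque': array([ 0.01137378,  0.00552751, -0.00052323]), 'grip_force': 0.0, 'finger_gap': 0.08540690755811979}
top {'camera_matrix': array([[500.99033286,   0.        , 314.16314781],
       [  0.        , 500.99033286, 232.98259458],
       [  0.        ,   0.        ,   1.        ]]), 'D': array([-0.12796148,  0.        ,  0.        ,  0.        ,  0.        ]), 'pose': array([[ 0.02444889,  0.99368876, -0.10947559,  0.49372819],
       [-0.99968939,  0.02377203, -0.00748387, -0.02265303],
       [-0.00483418,  0.10962456,  0.99396131,  1.44548426],
       [ 0.        ,  0.        ,  0.        ,  1.        ]])}
side {'camera_matrix': array([[522.62185251,   0.        , 319.63228517],
       [  0.        , 522.62185251, 239.84882462],
       [  0.        ,   0.        ,   1.        ]]), 'D': array([-0.03719841,  0.        ,  0.        ,  0.        ,  0.        ]), 'pose': array([[ 0.94425137,  0.21892371, -0.24588972,  0.28443164],
       [-0.32872804,  0.58590985, -0.74070745, -1.05889189],
       [-0.01808921,  0.78024487,  0.62521254,  1.00073979],
       [ 0.        ,  0.        ,  0.        ,  1.        ]])}
```

View pics/top0.png

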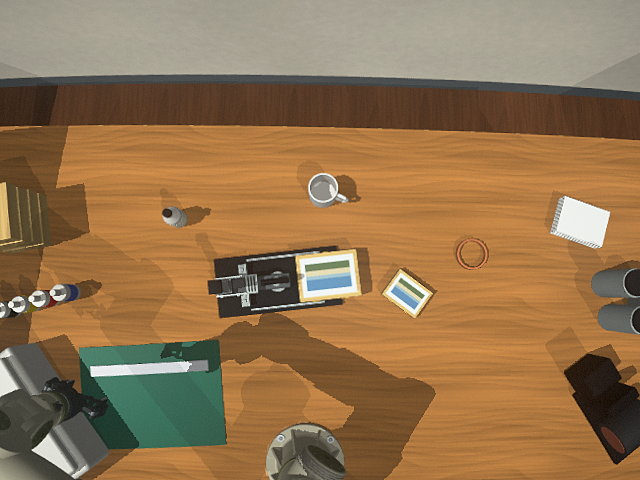

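View pics/side0.png

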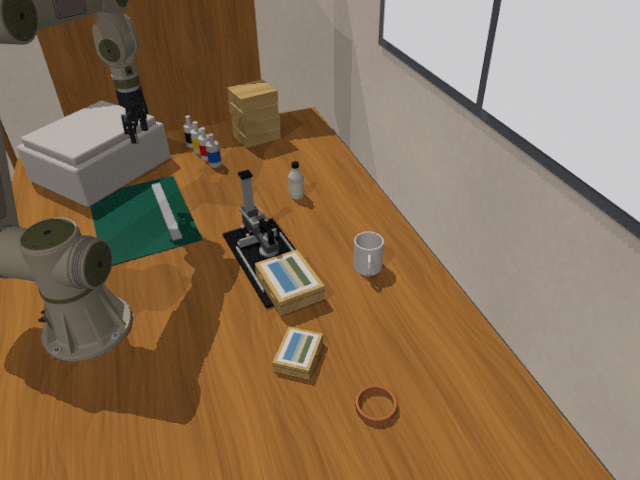

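The top view shows two keepsake boxes: a larger one at (328,276), with one end in the stand's mouth, and a smaller one loose at (409,293). The larger one between the guides fits the description. The stand's column is at about (215,287), the handle at about (275,282), the ink bottle at (174,217), the mug at (323,189) and the tape at (472,253). I'll confirm with one enlarged crop.

```bash
python3 - <<'E'
import cv2
im=cv2.imread("pics/top0.png")[236:332,200:370-10]
cv2.imwrite("pics/crop0.png",cv2.resize(im,None,fx=5,fy=5,interpolation=cv2.INTER_CUBIC))
E
cat > h.py <<'E'
from workcell import telemetry, imaging
import cv2,numpy as np
from scipy.spatial.transform import Rotation as R
def px2w(n,uv,z,P=None):
    p=P or imaging.camera_params(n);T=p["pose"]
    u=cv2.undistortPoints(np.array(uv,float).reshape(-1,1,2),p["camera_matrix"],p["D"])[:,0]
    d=np.c_[u[:,0],-u[:,1],-np.ones(len(u))]@T[:3,:3].T;o=T[:3,3]
    return o+d*((np.asarray(z)-o[2])/d[:,2])[:,None]
def w2px(n,X,P=None):
    p=P or imaging.camera_params(n);T=p["pose"]
    c=(np.atleast_2d(X)-T[:3,3])@T[:3,:3]; c=c*[1,-1,-1]
    return cv2.projectPoints(c,np.zeros(3),np.zeros(3),p["camera_matrix"],p["D"])[0][:,0]
def q2R(q): return R.from_quat([q[1],q[2],q[3],q[0]])
def goal(tcp,Rm):
    "shift (mm) and rotvec in tool frame from now"
    s=telemetry.get_state();r=q2R(s["orientation"])
    return np.round(r.inv().apply(np.array(tcp)-s["tcp_pos"])*1000,1),np.round((r.inv()*R.from_matrix(Rm)).as_rotvec(),3)
E
```

```text
(no output)
```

View pics/crop0.png

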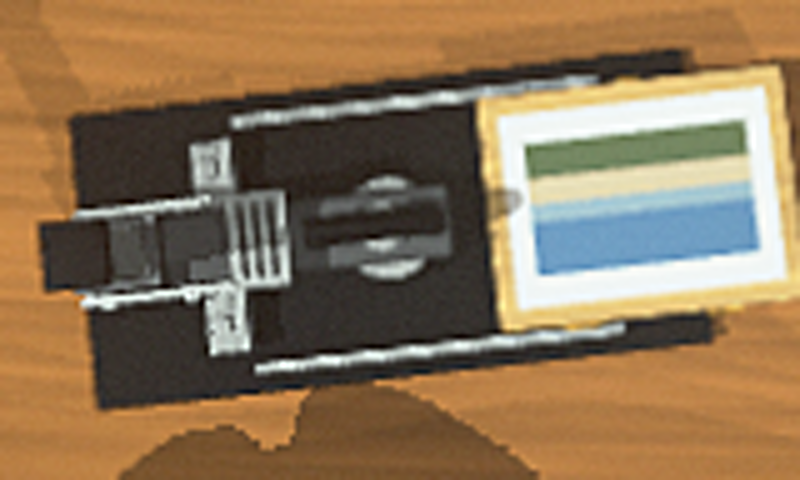

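The crop confirms it: the larger box has its left end between the guides. Base corners in the crop are about (72,118), (100,408), (714,340) and (688,52). Box top corners are about (478,100), (780,68), (808,294) and (500,330). The handle is at about (375,222) and the lever pad at about (262,238).

Run:
```python
from h import *
f=lambda a:(np.array(a,float)+.5)/5-.5+[200,236]
b=px2w("top",f([(72,118),(100,408),(714,340),(688,52)]),.012)
k=px2w("top",f([(478,100),(780,68),(808,294),(500,330)]),.062)
print(b.round(4),k.round(4))
print([np.linalg.norm(b[i]-b[(i+1)%4]).round(4) for i in range(4)],[np.linalg.norm(k[i]-k[(i+1)%4]).round(4) for i in range(4)])
ax=(b[0]+b[1]-b[2]-b[3])[:2];ax/=np.linalg.norm(ax);yaw=np.arctan2(ax[1],ax[0])
bm=b.mean(0)[:2]
ak=(k[0]+k[3]-k[1]-k[2])[:2];print("yaw",yaw,"boxyaw",np.arctan2(ak[1],ak[0]))
xs=np.array([np.cos(yaw),np.sin(yaw)]);ys=np.array([-xs[1],xs[0]])
km=k.mean(0)[:2]
for sg in(-1,1):
  o=bm+sg*.0125*xs
  print(sg,"origin",o,"box in stand",(km-o)@xs,(km-o)@ys)
  for nm,x,z in(("handle",-.012,.130),("pad",.05,.112),("col",.125,.224),("stop",.07,.038)):
    print(nm,o+x*xs,((w2px("top",[*(o+x*xs),z])[0]-[200,236])*5).round())
```

```text
[[ 0.5688  0.2748  0.012 ]
 [ 0.4036  0.2519  0.012 ]
 [ 0.4517 -0.097   0.012 ]
 [ 0.6156 -0.0789  0.012 ]] [[ 0.5819  0.0387  0.062 ]
 [ 0.6037 -0.1281  0.062 ]
 [ 0.4794 -0.1456  0.062 ]
 [ 0.4558  0.0231  0.062 ]]
[np.float64(0.1667), np.float64(0.3522), np.float64(0.1649), np.float64(0.3567)] [np.float64(0.1682), np.float64(0.1255), np.float64(0.1704), np.float64(0.1271)]
yaw 1.705134059565181 boxyaw 1.7053263751287713
-1 origin [0.51157633 0.0752855 ] box in stand -0.12961542357267616 -0.0012743811284752317
handle [0.51318353 0.06339362] [420. 219.]
pad [0.50487962 0.12483501] [306. 233.]
col [0.49483457 0.19915928] [129. 246.]
stop [0.50220094 0.14465482] [285. 238.]
1 origin [0.50822797 0.10006026] box in stand -0.15461542357267619 -0.0012743811284751528
handle [0.50983518 0.08816837] [372. 225.]
pad [0.50153127 0.14960977] [259. 238.]
col [0.49148622 0.22393404] [ 78. 252.]
stop [0.49885259 0.16942957] [241. 243.]
```

```bash
cat >> h.py <<'E'
O=np.array([0.5082,0.1001]);YAW=1.705
def S(x,y,z): # stand -> world
    c,s=np.cos(YAW),np.sin(YAW); return np.array([O[0]+c*x-s*y,O[1]+s*x+c*y,z])
def RT(tx=1): # tool down, tool x along stand tx*x
    c,s=np.cos(YAW)*tx,np.sin(YAW)*tx; return np.array([[c,s,0],[s,-c,0],[0,0,-1.]])
def info():
    s=telemetry.get_state();c,n=np.cos(YAW),np.sin(YAW);d=s["tcp_pos"][:2]-O
    print("t",round(s["clock"],2),"stand xyz mm",(np.r_[d@[c,n],d@[-n,c],s["tcp_pos"][2]]*1000).round(1),"F",s["wrist_force"].round(1),"gap",round(s["finger_gap"]*1000,1),"q",s["joint_pos"].round(2))
E
python3 - <<'E'
from h import *
info();print(goal(S(-.012,0,.30),RT()))
s=telemetry.get_state();T=imaging.camera_params("wrist")["pose"];r=q2R(s["orientation"])
print("cam in tool",r.inv().apply(T[:3,3]-s["tcp_pos"]),"axis",r.inv().apply(-T[:3,2]))
E
```

```text
t 0.1 stand xyz mm [462.5 223.2 230.5] F [-0.5 -0.4 -0.4] gap 85.0 q [1.03 0.31 0.05 1.3  0.   1.43]
(array([-434.5, -293.7,  -69.2]), array([-2.000e-03,  1.000e-03,  1.034e+00]))
cam in tool [ 0.08198468 -0.00099326 -0.14231345] axis [-3.19538895e-01 -4.78708325e-04  9.47573039e-01]
```

>>> step_arm([
  [[0,0,-40],[0,0,-0.12],85],
  [[-30,-20,-70],[0,0,-0.24],85],
  [[-62,-42,-70],[0,0,-0.36],85],
  [[-94,-64,-70],[0,0,-0.48],85],
  [[-126,-86,-70],[0,0,-0.6],85],
  [[-158,-108,-70],[0,0,-0.72],85],
  [[-190,-130,-70],[0,0,-0.84],85],
  [[-222,-152,-70],[0,0,-0.96],85],
])

```text
clock: 0.77
tcp_pos: [0.3638, 0.3115, 0.3011]
orientation: [-0.0, -0.252, 0.968, -0.0]
wrist_force: [0.8, 0.1, 0.7]
finger_gap: 0.0851
grip_force: 0.0
```

Run:
```python
from h import *
info();print(goal(S(-.012,0,.30),RT(-1)))
```

```text
t 0.77 stand xyz mm [228.8 114.9 301.1] F [0.8 0.1 0.7] gap 85.1 q [ 0.54  0.11 -0.04  1.42  0.    0.03]
(array([ -18.5, -266.2,    1.1]), array([ 0.   , -0.   , -1.195]))
```

>>> step_arm([
  [[-3,-32,0],[0,0,-0.12],85],
  [[-5,-64,0],[0,0,-0.24],85],
  [[-7,-96,0],[0,0,-0.36],85],
  [[-9,-128,0],[0,0,-0.48],85],
  [[-12,-160,0],[0,0,-0.6],85],
  [[-14,-192,0],[0,0,-0.72],85],
  [[-16,-224,0],[0,0,-0.84],85],
  [[-18,-254,0],[0,0,-0.96],85],
])

```text
clock: 1.43
tcp_pos: [0.5024, 0.0978, 0.3009]
orientation: [-0.0, -0.669, 0.743, 0.0]
wrist_force: [1.1, 1.0, 0.1]
finger_gap: 0.0848
grip_force: 0.0
```

>>> step_arm([
  [[0,0,0],[0,0,-0.1],85],
  [[0,0,0],[0,0,-0.187],85],
  [[0,0,0],[0,0,-0.187],85],
])

```text
clock: 1.68
tcp_pos: [0.5019, 0.0987, 0.3006]
orientation: [0.0, 0.734, -0.679, -0.001]
wrist_force: [-0.2, -0.1, -0.1]
finger_gap: 0.0854
grip_force: 0.0
```

Run:
```python
from h import *
info();print(goal(S(-.012,0,.30),RT(-1)))
p=imaging.camera_params("wrist");im=imaging.read_camera("wrist")
cv2.imwrite("pics/w1.png",im[:,:,::-1])
import pickle;pickle.dump(p,open("w1.pkl","wb"))
for z in(.122,.130):
  print(w2px("wrist",[S(x,0,z) for x in(-.036,-.012,.012)],p).round())
print(w2px("wrist",[S(.05,y,.112) for y in(-.025,.025)],p).round())
```

```text
t 1.68 stand xyz mm [ -0.6   6.4 300.6] F [-0.2 -0.1 -0.1] gap 85.4 q [ 0.04  0.18  0.04  1.43  0.   -1.61]
(array([11.1, -7.1,  0.6]), array([ 0.001,  0.   , -0.057]))
[[310. 165.]
 [312. 194.]
 [314. 223.]]
[[310. 166.]
 [312. 197.]
 [314. 226.]]
[[289. 262.]
 [345. 259.]]
```

View pics/w1.png

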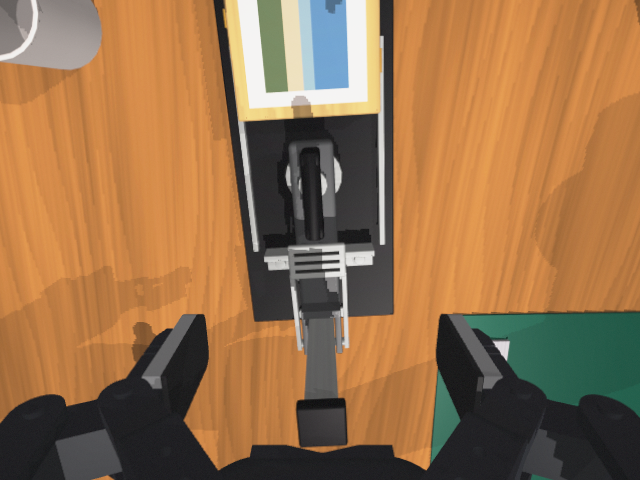

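The wrist view shows the handle bar from about (312,148) to (315,240) and the lever pad at about (318,261). Both match the predicted pixels, so I'll descend onto the handle.

>>> step_arm([
  [[11,-7,20],[0,0,-0.057],85],
  [[11,-7,55],[0,0,-0.057],70],
  [[11,-7,90],[0,0,-0.057],60],
  [[11,-7,125],[0,0,-0.057],50],
  [[11,-7,155],[0,0,-0.057],50],
  [[11,-7,180],[0,0,-0.057],50],
  [[11,-7,197],[0,0,-0.057],50],
  [[11,-7,197],[0,0,-0.057],50],
])

```text
clock: 2.4
tcp_pos: [0.5062, 0.0895, 0.1004]
orientation: [0.002, 0.752, -0.659, -0.003]
wrist_force: [-0.5, -0.8, 0.4]
finger_gap: 0.0502
grip_force: 0.0
```

```bash
python3 -c "
from h import *
info();print(goal(S(-.012,0,.103),RT(-1)))"
```

```text
t 2.4 stand xyz mm [-10.2   3.4 100.4] F [-0.5 -0.8  0.4] gap 50.2 q [ 0.02  0.28 -0.33  0.97  0.   -1.68]
(array([ 1.8, -3.4, -2.6]), array([ 0.007,  0.001, -0.002]))
```

>>> step_arm([
  [[1,-2,-1],[0,0,0],50],
  [[1,-3,-1],[0,0,0],30],
  [[1,-3,-1],[0,0,0],14],
  [[1,-3,-1],[0,0,0],10],
  [[1,-3,-1],[0,0,0],10],
  [[1,-3,-1],[0,0,0],10],
], grip_force=50)

```text
clock: 2.9
tcp_pos: [0.5108, 0.0882, 0.1068]
orientation: [0.001, 0.753, -0.658, -0.001]
wrist_force: [-8.8, -1.2, 8.3]
finger_gap: 0.0143
grip_force: 48.7
```

```bash
python3 -c "
from h import *
info()"
```

```text
t 2.9 stand xyz mm [-12.1  -1.  106.8] F [-8.8 -1.2  8.3] gap 14.3 q [ 0.02  0.28 -0.32  0.98 -0.   -1.69]
```

>>> step_arm([
  [[0,0,-2],[0,0,0],8],
  [[0,0,-4],[0,0,0],8],
  [[0,0,-6],[0,0,0],8],
  [[0,0,-8],[0,0,0],8],
  [[0,0,-10],[0,0,0],8],
  [[0,0,-12],[0,0,0],8],
  [[0,0,-12],[0,0,0],8],
], grip_force=70)

```text
clock: 3.48
tcp_pos: [0.5108, 0.0883, 0.1165]
orientation: [0.002, 0.753, -0.658, -0.001]
wrist_force: [-5.8, -3.3, -16.4]
finger_gap: 0.0134
grip_force: 69.0
```

Run:
```python
from h import *
info()
im=imaging.read_camera("side");cv2.imwrite("pics/s1.png",cv2.resize(im[160:310,200:350,::-1],None,fx=4,fy=4,interpolation=cv2.INTER_CUBIC))
```

```text
t 3.48 stand xyz mm [-12.1  -1.  116.5] F [ -5.8  -3.3 -16.4] gap 13.4 q [ 0.02  0.27 -0.3   1.   -0.   -1.69]
```

View pics/s1.png

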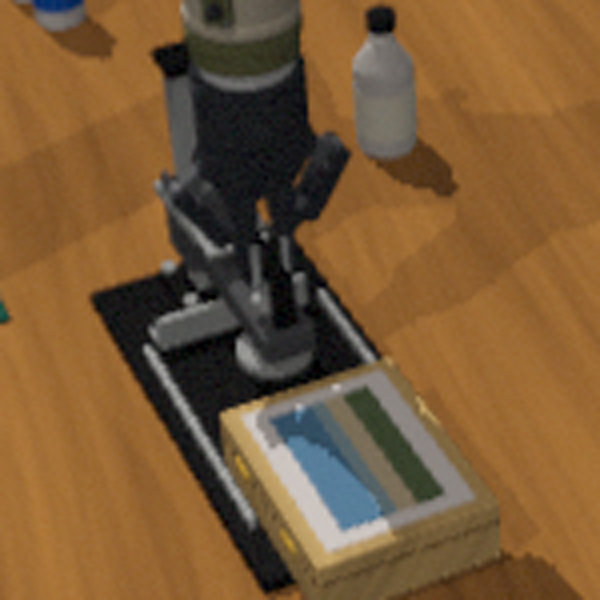

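The side crop shows the fingers around the handle bar at about (275,270), with the foot rising at about (272,358). The wrist reads 16 N, so the head is lifting and I'll go on.

>>> step_arm([
  [[0,0,-3],[0,0,0],8],
  [[0,0,-6],[0,0,0],8],
  [[0,0,-9],[0,0,0],8],
  [[0,0,-12],[0,0,0],8],
  [[0,0,-15],[0,0,0],8],
  [[0,0,-18],[0,0,0],8],
  [[0,0,-21],[0,0,0],8],
  [[0,0,-24],[0,0,0],8],
])

```text
clock: 4.2
tcp_pos: [0.5108, 0.0883, 0.1406]
orientation: [0.002, 0.753, -0.658, -0.001]
wrist_force: [-5.2, -3.6, -22.6]
finger_gap: 0.0136
grip_force: 69.1
```

>>> step_arm([
  [[0,0,-3],[0,0,0],8],
  [[0,0,-6],[0,0,0],8],
  [[0,0,-9],[0,0,0],8],
  [[0,0,-12],[0,0,0],8],
  [[0,0,-15],[0,0,0],8],
  [[0,0,-18],[0,0,0],8],
  [[0,0,-21],[0,0,0],8],
  [[0,0,-24],[0,0,0],8],
])

```text
clock: 4.87
tcp_pos: [0.5108, 0.0883, 0.1646]
orientation: [0.002, 0.753, -0.658, -0.001]
wrist_force: [-4.7, -3.5, -22.2]
finger_gap: 0.0137
grip_force: 69.1
```

>>> step_arm([
  [[0,0,0],[0,0,0],8],
  [[0,0,2],[0,0,0],8],
  [[0,0,4],[0,0,0],8],
  [[0,0,5],[0,0,0],8],
  [[0,0,5],[0,0,0],8],
])

```text
clock: 5.28
tcp_pos: [0.5108, 0.0882, 0.1612]
orientation: [0.001, 0.753, -0.658, -0.001]
wrist_force: [-9.9, -2.7, -8.3]
finger_gap: 0.0131
grip_force: 70.7
```

```bash
python3 -c "
from h import *
info()"
```

```text
t 5.28 stand xyz mm [-12.1  -1.  161.2] F [-9.9 -2.7 -8.3] gap 13.1 q [ 0.02  0.24 -0.23  1.11 -0.   -1.69]
```

>>> step_arm([
  [[0,0,1],[0,0,0],8],
  [[0,0,2],[0,0,0],8],
  [[0,0,2],[0,0,0],8],
  [[0,0,2],[0,0,0],8],
])

```text
clock: 5.62
tcp_pos: [0.5109, 0.0882, 0.1607]
orientation: [0.001, 0.753, -0.658, -0.0]
wrist_force: [-13.5, -4.0, 1.3]
finger_gap: 0.0137
grip_force: 71.7
```

>>> step_arm([
  [[0,0,0],[0,0,0],30],
  [[0,0,0],[0,0,0],50],
  [[0,0,0],[0,0,0],50],
  [[0,0,-30],[0,0,0],50],
  [[0,0,-65],[0,0,0],50],
  [[30,0,-75],[0,0,0],50],
  [[65,0,-75],[0,0,0],50],
  [[100,0,-75],[0,0,0],50],
])

```text
clock: 6.28
tcp_pos: [0.5292, -0.0113, 0.2371]
orientation: [-0.003, 0.754, -0.657, 0.004]
wrist_force: [0.8, 0.3, -0.3]
finger_gap: 0.0502
grip_force: 0.0
```

Run:
```python
from h import *
info();print(goal(S(-.27,0,.20),RT(-1)))
print("small box in stand");w=px2w("top",[(409,293),(383,290),(433,292)],.04);c,n=np.cos(YAW),np.sin(YAW);print((w[:,:2]-O)@[[c,-n],[n,c]])
im=imaging.read_camera("side");cv2.imwrite("pics/s2.png",cv2.resize(im[160:310,200:350,::-1],None,fx=4,fy=4,interpolation=cv2.INTER_CUBIC))
```

```text
t 6.28 stand xyz mm [-113.2   -6.   237.1] F [ 0.8  0.3 -0.3] gap 50.2 q [-0.17  0.22 -0.07  1.28  0.   -1.88]
(array([156.7,   6.6,  37.4]), array([-0.009, -0.002,  0.002]))
small box in stand
[[-0.37544874  0.0732951 ]
 [-0.30373157  0.0566095 ]
 [-0.44339193  0.07842018]]
```

View pics/s2.png

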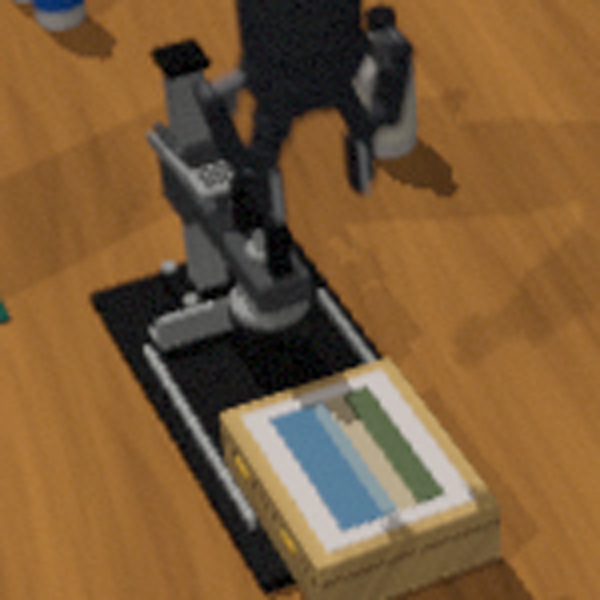

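The side crop shows the head holding on its pawl, with the foot's lower edge at about (270,330). I'll check the foot's height and then go to the mouth.

Run:
```python
from h import *
T=imaging.camera_params("side")["pose"];a=np.linspace(0,6.28,60)
for z in(.06,.065,.07,.075,.08,.085,.09):
  p=w2px("side",[S(-.015+.03*np.cos(t),.03*np.sin(t),z) for t in a]);q=(p-[200,160])*4
  i=q[:,1].argmax();print(z,q[i].round(),q[:,0].min().round(),q[:,0].max().round())
```

```text
0.06 [270. 366.] 232.0 316.0
0.065 [270. 361.] 231.0 316.0
0.07 [269. 355.] 231.0 315.0
0.075 [269. 350.] 230.0 315.0
0.08 [268. 344.] 229.0 314.0
0.085 [267. 339.] 229.0 314.0
0.09 [267. 333.] 228.0 313.0
```

>>> step_arm([
  [[40,3,0],[0,0,0],50],
  [[80,6,0],[0,0,0],50],
  [[120,6,10],[0,0,0],50],
  [[148,6,30],[0,0,0],50],
  [[150,6,70],[0,0,0],50],
  [[150,6,110],[0,0,0],50],
  [[150,6,150],[0,0,0],50],
  [[150,6,150],[0,0,0],50],
])

```text
clock: 7.0
tcp_pos: [0.5366, -0.1586, 0.0771]
orientation: [0.001, 0.752, -0.659, -0.004]
wrist_force: [-1.5, 1.0, -1.7]
finger_gap: 0.0502
grip_force: 0.0
```

Run:
```python
from h import *
info();print(goal(S(-.262,0,.035),RT(-1)))
```

```text
t 7.0 stand xyz mm [-260.2    6.4   77.1] F [-1.5  1.  -1.7] gap 50.2 q [-0.43  0.38 -0.25  0.95  0.   -2.13]
(array([ 2. , -6.7, 42.1]), array([ 0.007,  0.005, -0.001]))
```

>>> step_arm([
  [[5,-5,5],[0,0,0],50],
  [[5,-5,25],[0,0,0],50],
  [[5,-5,42],[0,0,0],50],
  [[5,-5,42],[0,0,0],50],
])

```text
clock: 7.33
tcp_pos: [0.5475, -0.1649, 0.0421]
orientation: [-0.0, 0.753, -0.658, 0.001]
wrist_force: [-1.3, 0.6, 0.3]
finger_gap: 0.0499
grip_force: 0.0
```

Run:
```python
from h import *
info();print(goal(S(-.112,0,.035),RT(-1)))
```

```text
t 7.33 stand xyz mm [-267.9   -3.5   42.1] F [-1.3  0.6  0.3] gap 49.9 q [-0.43  0.43 -0.27  0.87  0.   -2.14]
(array([-155.9,    3.6,    6.9]), array([-0.002, -0.001, -0.   ]))
```

>>> step_arm([
  [[-4,3,4],[0,0,0],50],
  [[-9,3,4],[0,0,0],50],
  [[-14,3,4],[0,0,0],50],
  [[-18,3,4],[0,0,0],50],
  [[-22,3,4],[0,0,0],50],
  [[-26,3,4],[0,0,0],50],
  [[-31,3,4],[0,0,0],50],
  [[-36,3,4],[0,0,0],50],
])

```text
clock: 8.0
tcp_pos: [0.5399, -0.1306, 0.039]
orientation: [0.0, 0.753, -0.659, 0.003]
wrist_force: [0.2, -4.7, 2.7]
finger_gap: 0.05
grip_force: 2.8
```

>>> step_arm([
  [[-6,0,0],[0,0,0],50],
  [[-12,0,0],[0,0,0],50],
  [[-18,0,0],[0,0,0],50],
  [[-24,0,0],[0,0,0],50],
  [[-30,0,0],[0,0,0],50],
  [[-36,0,0],[0,0,0],50],
  [[-42,0,0],[0,0,0],50],
  [[-48,0,0],[0,0,0],50],
])

```text
clock: 8.67
tcp_pos: [0.5335, -0.0828, 0.0391]
orientation: [0.0, 0.753, -0.659, 0.003]
wrist_force: [0.8, -6.0, 3.4]
finger_gap: 0.0501
grip_force: 2.9
```

Run:
```python
from h import *
info()
```

```text
t 8.67 stand xyz mm [-184.7   -0.6   39.1] F [ 0.8 -6.   3.4] gap 50.1 q [-0.3   0.38 -0.36  0.83 -0.   -2.01]
```

>>> step_arm([
  [[-6,0,0],[0,0,0],50],
  [[-12,0,0],[0,0,0],50],
  [[-18,0,0],[0,0,0],50],
  [[-24,0,0],[0,0,0],50],
  [[-30,0,0],[0,0,0],50],
  [[-36,0,0],[0,0,0],50],
  [[-42,0,0],[0,0,0],50],
  [[-48,0,0],[0,0,0],50],
])

```text
clock: 9.33
tcp_pos: [0.5271, -0.0352, 0.039]
orientation: [0.0, 0.752, -0.659, 0.003]
wrist_force: [0.2, -6.0, 3.6]
finger_gap: 0.0498
grip_force: 3.1
```

>>> step_arm([
  [[-2,0,0],[0,0,0],50],
  [[-4,0,0],[0,0,0],50],
  [[-6,0,0],[0,0,0],50],
  [[-8,0,0],[0,0,0],50],
  [[-10,0,0],[0,0,0],50],
  [[-12,0,0],[0,0,0],50],
  [[-14,0,0],[0,0,0],50],
  [[-16,0,0],[0,0,0],50],
])

```text
clock: 10.0
tcp_pos: [0.525, -0.0196, 0.039]
orientation: [-0.0, 0.752, -0.659, 0.003]
wrist_force: [1.2, -6.4, 4.2]
finger_gap: 0.0502
grip_force: 3.4
```

>>> step_arm([
  [[-1,0,0],[0,0,0],50],
  [[-2,0,0],[0,0,0],50],
  [[-3,0,0],[0,0,0],50],
  [[-4,0,0],[0,0,0],50],
  [[-5,0,0],[0,0,0],50],
])

```text
clock: 10.42
tcp_pos: [0.5244, -0.0147, 0.039]
orientation: [0.0, 0.752, -0.659, 0.003]
wrist_force: [0.4, -6.6, 4.6]
finger_gap: 0.0499
grip_force: 3.4
```

Run:
```python
from h import *
info()
```

```text
t 10.42 stand xyz mm [-115.9   -0.7   39. ] F [ 0.4 -6.6  4.6] gap 49.9 q [-0.18  0.35 -0.4   0.81 -0.   -1.88]
```

>>> step_arm([
  [[-1,0,0],[0,0,0],50],
  [[-2,0,0],[0,0,0],50],
  [[-3,0,0],[0,0,0],50],
  [[-4,0,0],[0,0,0],50],
])

```text
clock: 10.75
tcp_pos: [0.5239, -0.0107, 0.039]
orientation: [-0.0, 0.752, -0.659, 0.003]
wrist_force: [0.3, -6.2, 4.0]
finger_gap: 0.0498
grip_force: 3.4
```

>>> step_arm([
  [[-1,0,0],[0,0,0],50],
  [[-2,0,0],[0,0,0],50],
  [[-3,0,0],[0,0,0],50],
])

```text
clock: 11.0
tcp_pos: [0.5235, -0.0077, 0.039]
orientation: [-0.0, 0.752, -0.659, 0.003]
wrist_force: [1.3, -6.1, 5.5]
finger_gap: 0.0498
grip_force: 3.4
```

>>> step_arm([
  [[-1,0,0],[0,0,0],50],
  [[-2,0,0],[0,0,0],50],
  [[-3,0,0],[0,0,0],50],
])

```text
clock: 11.25
tcp_pos: [0.524, -0.0071, 0.0391]
orientation: [0.002, 0.752, -0.659, 0.005]
wrist_force: [2.3, -16.8, 0.4]
finger_gap: 0.0499
grip_force: 9.0
```

>>> step_arm([
  [[-1,0,0],[0,0,0],50],
  [[-2,0,0],[0,0,0],50],
])

```text
clock: 11.42
tcp_pos: [0.524, -0.0071, 0.0392]
orientation: [0.003, 0.752, -0.659, 0.006]
wrist_force: [2.2, -24.5, 1.2]
finger_gap: 0.05
grip_force: 12.4
```

The box hit the stop: the force rose to 24 N with no further travel. I'll back off and go over to the lever.

>>> step_arm([
  [[5,0,0],[0,0,0],50],
  [[30,0,0],[0,0,0],50],
  [[40,0,-20],[0,0,0],30],
  [[40,0,-60],[0,0,0],0],
  [[40,0,-100],[0,0,0],0],
  [[40,0,-140],[0,0,0],0],
  [[40,0,-180],[0,0,0],0],
  [[40,0,-210],[0,0,0],0],
])

```text
clock: 12.08
tcp_pos: [0.5264, -0.0403, 0.2513]
orientation: [-0.001, 0.753, -0.658, 0.001]
wrist_force: [1.2, 0.1, -0.4]
finger_gap: 0.0004
grip_force: 0.0
```

Run:
```python
from h import *
info();print(goal(S(.047,0,.23),RT(-1)))
p=imaging.camera_params("top");im=imaging.read_camera("top")[236:332,200:360,::-1]
cv2.imwrite("pics/t2.png",cv2.resize(im,None,fx=5,fy=5,interpolation=cv2.INTER_CUBIC))
print(((w2px("top",[S(-.1,y,.062) for y in(-.065,.065)])-[200,236])*5).round())
```

```text
t 12.08 stand xyz mm [-141.6    0.7  251.3] F [ 1.2  0.1 -0.4] gap 0.4 q [-0.23  0.21 -0.04  1.32  0.   -1.93]
(array([-188.6,   -0.7,   21.2]), array([-0.003, -0.   , -0.   ]))
[[529.  92.]
 [554. 327.]]
```

View pics/t2.png

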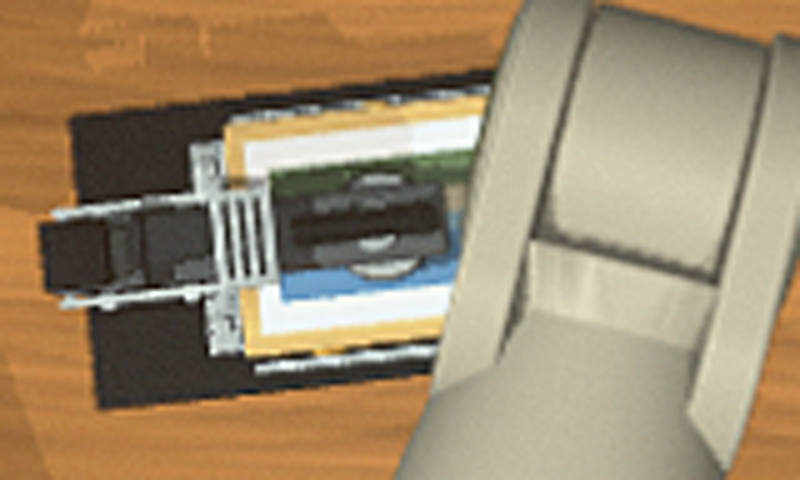

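The top crop shows the box home against the stop at about (228,150)–(245,350). The pad is at about (245,235) and clear to press.

>>> step_arm([
  [[-40,0,0],[0,0,0],0],
  [[-80,0,0],[0,0,0],0],
  [[-120,0,0],[0,0,0],0],
  [[-155,0,0],[0,0,0],0],
  [[-185,0,0],[0,0,0],0],
  [[-190,0,20],[0,0,0],0],
  [[-190,0,50],[0,0,0],0],
  [[-190,0,60],[0,0,0],0],
])

```text
clock: 12.8
tcp_pos: [0.4983, 0.1487, 0.1841]
orientation: [0.001, 0.754, -0.657, -0.002]
wrist_force: [-1.8, -0.3, -1.1]
finger_gap: 0.0
grip_force: 0.0
```

>>> step_arm([
  [[0,0,0],[0,0,0],0],
  [[0,0,0],[0,0,0],0],
])

```text
clock: 12.97
tcp_pos: [0.5002, 0.1473, 0.1872]
orientation: [0.001, 0.753, -0.658, -0.001]
wrist_force: [-0.0, 0.2, 1.0]
finger_gap: 0.0001
grip_force: 0.0
```

Run:
```python
from h import *
info();print(goal(S(.05,0,.17),RT(-1)))
```

```text
t 12.97 stand xyz mm [ 47.9   1.6 187.2] F [-0.   0.2  1. ] gap 0.1 q [ 0.13  0.23 -0.18  1.17  0.   -1.57]
(array([-2.1, -1.6, 17.2]), array([ 0.002,  0.   , -0.001]))
```

Descend gently to touch and start pressing.

>>> step_arm([
  [[-2,-2,5],[0,0,0],0],
  [[-2,-2,10],[0,0,0],0],
  [[-2,-2,14],[0,0,0],0],
  [[-2,-2,17],[0,0,0],0],
  [[-2,-2,20],[0,0,0],0],
  [[-2,-2,22],[0,0,0],0],
])

```text
clock: 13.47
tcp_pos: [0.5026, 0.1494, 0.1651]
orientation: [0.0, 0.753, -0.658, 0.0]
wrist_force: [0.0, -2.0, 4.3]
finger_gap: 0.0
grip_force: 2.2
```

>>> step_arm([
  [[0,0,1],[0,0,0],0],
  [[0,0,2],[0,0,0],0],
  [[0,0,3],[0,0,0],0],
  [[0,0,4],[0,0,0],0],
])

```text
clock: 13.8
tcp_pos: [0.5027, 0.1489, 0.1619]
orientation: [0.0, 0.753, -0.658, 0.001]
wrist_force: [-0.8, -3.0, 5.8]
finger_gap: 0.0001
grip_force: 2.4
```

>>> step_arm([
  [[0,0,1],[0,0,0],0],
  [[0,0,2],[0,0,0],0],
  [[0,0,3],[0,0,0],0],
  [[0,0,4],[0,0,0],0],
])

```text
clock: 14.13
tcp_pos: [0.5029, 0.1489, 0.1578]
orientation: [0.0, 0.753, -0.659, 0.001]
wrist_force: [-0.9, -3.8, 4.7]
finger_gap: -0.0001
grip_force: 2.6
```

>>> step_arm([
  [[0,0,1],[0,0,0],0],
  [[0,0,2],[0,0,0],0],
  [[0,0,3],[0,0,0],0],
  [[0,0,4],[0,0,0],0],
  [[0,0,5],[0,0,0],0],
  [[0,0,6],[0,0,0],0],
])

```text
clock: 14.63
tcp_pos: [0.5029, 0.1495, 0.1514]
orientation: [-0.0, 0.753, -0.658, 0.0]
wrist_force: [0.1, -0.5, 0.5]
finger_gap: -0.0001
grip_force: 0.0
```

>>> step_arm([
  [[0,0,1],[0,0,0],0],
  [[0,0,2],[0,0,0],0],
  [[0,0,3],[0,0,0],0],
  [[0,0,4],[0,0,0],0],
])

```text
clock: 14.97
tcp_pos: [0.5026, 0.1498, 0.1473]
orientation: [-0.0, 0.753, -0.658, 0.0]
wrist_force: [-0.1, -2.1, 3.8]
finger_gap: 0.0
grip_force: 2.1
```

>>> step_arm([
  [[0,0,1],[0,0,0],0],
  [[0,0,2],[0,0,0],0],
  [[0,0,3],[0,0,0],0],
  [[0,0,4],[0,0,0],0],
])

```text
clock: 15.3
tcp_pos: [0.5024, 0.1499, 0.1431]
orientation: [-0.0, 0.753, -0.658, -0.0]
wrist_force: [-0.4, 0.1, 3.3]
finger_gap: 0.0002
grip_force: 2.4
```

>>> step_arm([
  [[0,0,1],[0,0,0],0],
  [[0,0,2],[0,0,0],0],
  [[0,0,3],[0,0,0],0],
  [[0,0,4],[0,0,0],0],
])

```text
clock: 15.63
tcp_pos: [0.5024, 0.1495, 0.1392]
orientation: [0.0, 0.753, -0.658, 0.0]
wrist_force: [0.6, -1.1, -0.3]
finger_gap: -0.0002
grip_force: 0.0
```

>>> step_arm([
  [[0,0,1],[0,0,0],0],
  [[0,0,2],[0,0,0],0],
  [[0,0,3],[0,0,0],0],
])

```text
clock: 15.88
tcp_pos: [0.5025, 0.1497, 0.1363]
orientation: [0.0, 0.753, -0.658, -0.0]
wrist_force: [-1.9, -1.0, 3.6]
finger_gap: -0.0001
grip_force: 2.0
```

>>> step_arm([
  [[0,0,1],[0,0,0],0],
  [[0,0,2],[0,0,0],0],
  [[0,0,3],[0,0,0],0],
])

```text
clock: 16.13
tcp_pos: [0.5025, 0.1495, 0.1332]
orientation: [0.0, 0.753, -0.658, 0.0]
wrist_force: [0.4, 0.3, -0.3]
finger_gap: -0.0003
grip_force: 0.0
```

Run:
```python
from h import *
info()
im=imaging.read_camera("side");cv2.imwrite("pics/s3.png",cv2.resize(im[160:310,200:350,::-1],None,fx=4,fy=4,interpolation=cv2.INTER_CUBIC))
```

```text
t 16.13 stand xyz mm [ 49.7  -1.  133.2] F [ 0.4  0.3 -0.3] gap -0.3 q [ 0.14  0.27 -0.26  1.04 -0.   -1.57]
```

View pics/s3.png

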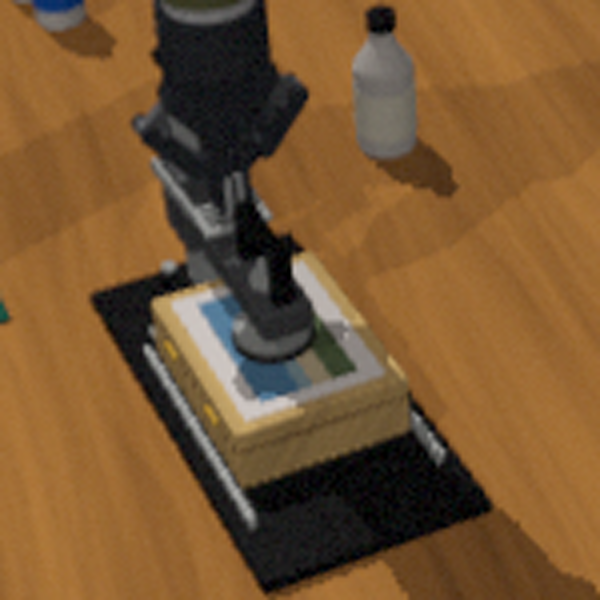

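The side crop shows the foot's lower edge at about (272,361), roughly z = 64 mm, so it is nearly on the tile or already there. I'll press slowly until the force rises.

>>> step_arm([
  [[0,0,1],[0,0,0],0],
  [[0,0,2],[0,0,0],0],
])

```text
clock: 16.35
tcp_pos: [0.5024, 0.1497, 0.1309]
orientation: [0.0, 0.753, -0.658, -0.0]
wrist_force: [-0.4, -1.1, 1.9]
finger_gap: 0.0001
grip_force: 0.9
```

>>> step_arm([
  [[0,0,1],[0,0,0],0],
  [[0,0,2],[0,0,0],0],
])

```text
clock: 16.52
tcp_pos: [0.5025, 0.1496, 0.1291]
orientation: [0.0, 0.753, -0.658, -0.0]
wrist_force: [-0.6, -1.0, 1.6]
finger_gap: 0.0002
grip_force: 1.0
```

>>> step_arm([
  [[0,0,1],[0,0,0],0],
  [[0,0,2],[0,0,0],0],
])

```text
clock: 16.68
tcp_pos: [0.5026, 0.1495, 0.1275]
orientation: [0.0, 0.753, -0.658, 0.0]
wrist_force: [-3.1, -1.6, 8.9]
finger_gap: 0.0003
grip_force: 4.3
```

>>> step_arm([
  [[0,0,0.5],[0,0,0],0],
  [[0,0,0.5],[0,0,0],0],
])

```text
clock: 16.85
tcp_pos: [0.5026, 0.1495, 0.1276]
orientation: [-0.0, 0.753, -0.658, 0.0]
wrist_force: [-2.5, -2.3, 7.7]
finger_gap: -0.0001
grip_force: 3.9
```

>>> step_arm([
  [[0,0,0.7],[0,0,0],0],
  [[0,0,0.7],[0,0,0],0],
  [[0,0,0.7],[0,0,0],0],
])

```text
clock: 17.1
tcp_pos: [0.5026, 0.1495, 0.1273]
orientation: [-0.0, 0.753, -0.658, 0.0]
wrist_force: [-2.2, -2.2, 10.5]
finger_gap: -0.0001
grip_force: 5.2
```

The contact is solid: the lever is at its stop and the head no longer sinks. I'll lift off.

>>> step_arm([
  [[0,0,-2],[0,0,0],0],
  [[0,0,-6],[0,0,0],0],
  [[0,0,-12],[0,0,0],0],
  [[0,0,-20],[0,0,0],0],
  [[0,0,-40],[0,0,0],0],
  [[0,0,-80],[0,0,0],0],
  [[0,0,-120],[0,0,0],0],
  [[0,0,-150],[0,0,0],0],
])

```text
clock: 17.77
tcp_pos: [0.5028, 0.1499, 0.2796]
orientation: [-0.001, 0.753, -0.658, 0.001]
wrist_force: [1.0, 0.4, -0.5]
finger_gap: -0.0002
grip_force: 0.0
```

>>> step_arm([
  [[20,0,0],[0,0,0],0],
  [[50,20,0],[0,0,0],0],
  [[80,50,0],[0,0,0],0],
  [[110,80,0],[0,0,0],0],
  [[130,100,0],[0,0,0],0],
  [[130,100,0],[0,0,0],0],
])

```text
clock: 18.27
tcp_pos: [0.4178, 0.0049, 0.2769]
orientation: [0.001, 0.751, -0.66, 0.0]
wrist_force: [-0.0, 0.8, 0.0]
finger_gap: -0.0002
grip_force: 0.0
```

Run:
```python
from h import *
info()
im=imaging.read_camera("side");cv2.imwrite("pics/s4.png",cv2.resize(im[160:310,200:350,::-1],None,fx=4,fy=4,interpolation=cv2.INTER_CUBIC))
```

```text
t 18.27 stand xyz mm [-82.3 102.3 276.9] F [-0.   0.8  0. ] gap -0.2 q [-0.18 -0.   -0.22  1.35 -0.   -1.88]
```

View pics/s4.png

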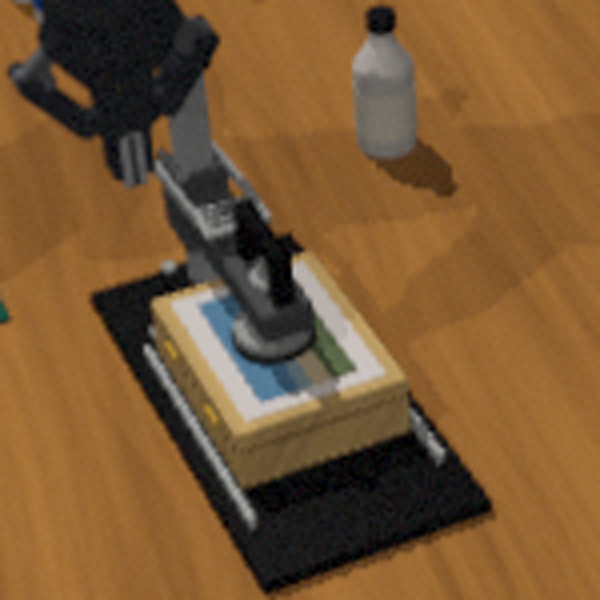

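The side crop shows the foot on the tile with its lower edge at about (272,360), and the box square and home. I'll check the drop numerically from the pictures.

```bash
python3 - <<'E'
import cv2,numpy as np
a,b,c=[cv2.imread(f"pics/s{i}.png",0) for i in(2,3,4)]
for nm,t in(("s3->s4",b),("s2->s4",a)):
    y0=215 if t is b else 190
    x0,x1,y1=(238,312,y0+100)
    T=t[y0:y1,x0:x1]
    r=cv2.matchTemplate(c[y0-15:y1+45,x0-10:x1+10],T,cv2.TM_CCOEFF_NORMED);_,v,_,l=cv2.minMaxLoc(r);print(nm,v,l[0]-10,l[1]-15)
E
python3 - <<'E'
from h import *
for z in(.130,.140,.150,.160,.176):print(z,((w2px("side",S(-.012,0,z))[0]-[200,160])*4).round(1))
E
```

```text
s3->s4 0.9665075540542603 0 0
s2->s4 0.6634098887443542 0 31
0.13 [264.4 258.8]
0.14 [263.2 247.2]
0.15 [262.  235.6]
0.16 [260.8 223.8]
0.176 [258.9 204.8]
```

The head dropped about 26 mm, which is not a whole number of teeth. It also stayed put with the lever at its stop, so the tile carries the weight.

```bash
python3 -c "
from workcell import env
print(env.hand_in())"
```

```text
the job is handed in; nothing more can be done
None
```

The job is handed in at about 18 s of robot time: the larger keepsake box is fully back against the rear stop, the head's foot rests with its whole weight on the tile (peak press about 10 N, push on the box about 24 N), and the arm is clear; the other bench items were not touched.

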